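Roll the bush up the gutter and swing the keeper behind it

ROBOT

A 6-joint arm with a two-finger parallel gripper is mounted at the origin on the work surface. World frame = base frame: x ahead of the robot, y to its left, z up, the work surface at z = 0. Lengths are in m, angles in rad, forces in N, time in s.
With the tool pointing down it reaches from about 0.3 to 0.775 m from the base axis. Payload 14.6 kg.
Tool frame: the origin (TCP) lies midway between the tips of the shut fingers; the grasp point (between the pads) lies 19 mm behind it; z points along the fingers, y is the line along which they close (so a half turn about z gives the same grasp; the last joint's range is limited). The gripper opens to 94 mm and grips with 3 to 60 N. Pads are 16 mm wide; open, the fingers measure 119 mm over their backs; the gripper's body (75 mm by 177 mm) begins 78 mm behind the grasp point.
Start: joints at [1.268, 0.3, 1.521, -0, 1.321, -0.067], TCP at [0.128, 0.535, 0.205] pointing down, gripper open.
Joint ranges: [-3.03, 3.03], [-0.79, 2.21], [0.23, 2.52], [-1.04, 4.18], [0, 3.07], [-2.55, 2.55]. Speed limits (rad/s): [2.22, 2.22, 2.57, 3.14, 3.14, 3.14].

INTERFACE

Orientations are given as [roll, pitch, yaw] about the fixed x, y, z axes, in that order (R = Rz(yaw) Ry(pitch) Rx(roll)).
In Python, from station import telemetry, optics, ctrl gives the robot as it stands.
- The arm moves only by the tool carry_out, never from a script. Its argument "plan" is a list that holds one entry, the list of rows, each a list of 7 numbers: the shift along the tool's x, y, z in mm, then the turn, a rotation vector about the tool's x, y, z in rad, then the finger opening in mm, from 0 to 94. A call has 1 to 20 rows; each row shifts and turns the commanded pose from where the row before left it, along the tool's axes as they then stand; what a row does not reach is not made up. A row lasts 1/12 s, in which the tool goes at most 41.7 mm and 7.16 degrees, less where a joint would pass 70% of its speed; a pose out of reach is approached as far as the arm can. A call with a gripper value outside its range is refused whole. The fingers move at their own pace and stop on an object; "squeeze" is the grip in N (left out, the last holds). Time passes only in rows, so rows that do not move let the fingers close. It gives the time, the measured TCP pose, the force, the opening and the grip force at its end, in the units of the state.
- telemetry.get_obs(): the state, without advancing time (a new reading comes with each control period).
- optics.camera(name): name is "scene" or "top" or "wrist"; returns a dict with "pixels" (420x560x3 uint8, red, green, blue), "intrinsics" (3x3 intrinsics, pixels), "dist_coeffs" ([k1, k2, p1, p2, k3] as OpenCV has them; the pictures are not rectified), "origin" and "rotation" of the camera in the world. Camera axes: x right, y down, z forward; pixel columns grow to the right and rows downward; lengths in m; the calibration is good to about 2 mm. A picture is of the moment at which its call begins. There is no depth.
- ctrl.hand_in(): hands the job in; it is judged then, once.
The state is a dict: "time_s": time; "qpos": joint angles; "joint_vel": joint speeds; "tau": joint torques, N m; "ee_pos": TCP position; "eef_rot": TCP orientation; "force": force on the tool from outside, world axes, zero at the start; "moment": the same for the moment, N m; "grip_width": finger opening in m; "grip_force": force on a finger pad.
Only numpy, scipy, OpenCV 4.12 (cv2) and the standard library are available. Lean on these libraries where they do the work, as an engineer would, in place of code of your own. Each camera call takes 0.05 s, during which the arm holds its last target. There are 200 camera calls.

TASK

Push the steel bush lying at the low end of the sloped gutter up the slope and over the crest, so that it settles in the hollow against the upright stop plate; then push the keeper bar round by its pin until the bar lies square across the gutter behind the bush, so that it cannot roll back. Only push, with the fingertips: never pick the bush up, and leave the other things on the bench where they are.

Things in the scene. Friction and masses are not known exactly. Their poses are not given: they have to be found in the camera images.
- gutter: dark steel gutter on a blue base plate (120 x 280 x 8 mm, its middle 10 mm towards +x). Origin on the bench under the gutter's middle; z up, +y runs uphill along the gutter, +x is the side of the keeper's post. Inside width 54 mm (x -27 to 27); side walls 4 mm thick, 12 mm high above the sloped floor. The floor climbs at 7 degrees from low_end to crest, then dips at 12 degrees to the stop plate
- low_end (a point): low end of the gutter's floor, mid-width: gutter y -135, height 30.4 mm above the bench. From here to y -115 a lip, 10 mm above the floor, keeps the bush from rolling out; fingers can reach behind the bush above the lip
- crest (a point): crest of the gutter's floor, mid-width: gutter y 65, height 55 mm; its z axis is square to the climbing floor, its y axis runs up along it. Beyond it the floor dips to height 45.4 mm at the stop plate, whose upright face is at gutter y 110 (plate 8 mm thick, 62 mm wide, top 90 mm above the bench)
- bush: loose steel bush, a cylinder 44 mm across and 50 mm long, about 0.33 kg, a dark bore seen at its ends, lying across the gutter; oiled, it rolls and slides easily. Origin at its centre, x along its axis. Starts at rest on the low lip, centre at gutter y -97, height 57 mm. Before the crest it rolls back if let go; with its centre past gutter y 70 it rolls into the hollow itself
- seat (a point): point fixed to the gutter where the bush's centre lies when it is seated in the hollow, touching the stop plate: gutter x 0, y 88, height 72.6 mm; same axes as the gutter
- post_top (a point): top centre of the keeper's upright post, 18 mm across, at gutter x 48, y 52, height 71 mm; the keeper bar turns about this upright axis
- keeper (a joint): angle of the keeper bar about its post, rad, growing clockwise seen from above: 0 fully open (points downhill and 0.6 rad outward from the gutter), 0.6 parallel to the gutter, 2.17 its stop, square across the gutter behind the seated bush. Starts at 0 to 0.4, stays where left; friction 0.06 N m. Steel bar 12 mm wide, from height 72 to 80 mm, free end 80 mm from the axis
- keeper_pin (a point): middle of the upright round pin on the keeper bar, 70 mm from the post's axis, 14 mm in diameter, standing from the bar's top at height 80 mm to height 106 mm above the bench; the point is at height 93 mm. It moves with the bar
- mallet: bystander: soft-faced mallet lying on the bench, 220 mm long, wooden handle, head 98 mm wide and 40 mm thick; origin on the bench under the handle's front half
- flanged: bystander: solid steel flanged sleeve standing on its flange on the bench near the gutter, flange 64 mm across, 45 mm tall; origin at the centre of its underside
- slug: bystander: dark steel slug standing upright near the gutter, 32 mm across, 50 mm tall; origin at the centre of its underside
- vblock: bystander: dark steel block with a slot in its top near the gutter, 60 x 50 x 44 mm; origin at the centre of its underside
- spanner: bystander: steel spanner lying flat on the bench, 180 mm long
- oil: bystander: clear plastic bottle standing on the right of the bench, 56 mm across, 150 mm tall; origin at the centre of its underside
- cup: bystander: open steel cup standing at the right of the bench, 70 mm across, 70 mm tall; origin at the centre of its underside
Mind the look-alikes: they are no part of the job. Leave any brown, purple or red look-alike of the bush alone.

How it is judged:
By the outcome, as a careful person would: the job done as asked, in the order asked, and still so for the second after the job is handed in, with the robot touching nothing.
It also fails if it takes over 50 s, if anything falls off the work surface, if the arm or the gripper's body presses on something with over 40 N, if the wrist force passes 120 N, or if a joint passes its speed limit or range.

## Working session

There is one attempt and no reset: what is moved stays moved. The work goes in short steps, Python scripts to look and compute and a tool call to move; the robot and the scene stay as the last step left them, time stands still between calls to the robot, and variables do not carry over. Pictures are saved under pics/ and viewed, at most 13 in all, crops included, and the job is handed in when it is done.

Besides the shell and the picture viewer there is one more tool, called as name(argument=value, ...), one argument or row to a line, values as JSON. carry_out: Moves the arm, as the interface text tells. Its arguments: {"type":"object","properties":{"plan":{"type":"array","items":{"type":"array","items":{"type":"array","items":{"type":"number"}}}},"squeeze":{"type":"number"}},"required":["plan"]}

```bash
mkdir -p pics; cat > h.py <<'E'
import numpy as np, cv2
from station import telemetry, optics, ctrl
def snap(n,f=None):
    c=optics.camera(n); c['pixels']=np.asarray(c['pixels'])
    if f: cv2.imwrite(f'pics/{f}.png',c['pixels'][:,:,::-1])
    np.save(f'cam_{n}.npy',c,allow_pickle=True); return c
def load(n): return np.load(f'cam_{n}.npy',allow_pickle=True).item()
def ray(c,uv):
    p=cv2.undistortPoints(np.array(uv,float).reshape(-1,1,2),np.array(c['intrinsics'],float),np.array(c['dist_coeffs'],float)).reshape(-1,2)
    d=np.c_[p,np.ones(len(p))]@np.array(c['rotation']).T
    return np.array(c['origin']),d
def onz(c,uv,z):
    o,d=ray(c,uv); return o+d*((z-o[2])/d[:,2])[:,None]
def proj(c,P):
    R=np.array(c['rotation']);X=(np.array(P,float).reshape(-1,3)-np.array(c['origin']))@R
    return cv2.projectPoints(X,np.zeros(3),np.zeros(3),np.array(c['intrinsics'],float),np.array(c['dist_coeffs'],float))[0].reshape(-1,2)
E
python3 - <<'E'
from h import *
a=snap('scene','s0');b=snap('top','t0')
for c in(a,b):print(np.round(c['origin'],3),np.round(c['rotation'],2).tolist(),c['intrinsics'])
print(telemetry.get_obs())
E
```

```text
[ 1.563 -0.38   0.872] [-2.2, 0.02, 1.17] [[512.10365485   0.         282.52021072]
 [  0.         512.10365485 202.40172753]
 [  0.           0.           1.        ]]
[0.319 0.046 1.447] [-2.98, 0.01, -1.56] [[522.0432725    0.         277.47694431]
 [  0.         522.0432725  210.22472852]
 [  0.           0.           1.        ]]
{'time_s': 0.1, 'qpos': array([ 1.26841562e+00,  3.00423506e-01,  1.52148203e+00,  2.86456558e-06,
        1.32070727e+00, -6.66112017e-02]), 'joint_vel': array([ 2.14104981e-03, -1.43347468e-03, -9.80989178e-04, -4.73470066e-05,
       -1.43977852e-03, -7.28978936e-04]), 'tau': array([ 1.25610241e-03, -5.32648838e+01, -3.53285909e+01,  7.09965988e-02,
        2.34872400e-02, -7.58294777e-05]), 'ee_pos': array([0.12841686, 0.53456921, 0.20495434]), 'eef_rot': array([-3.14057495e+00, -7.06718476e-05,  2.90582240e+00]), 'force': array([-0.03385416, -0.83371364, -0.16921225]), 'moment': array([ 0.02662499, -0.01846648,  0.00684339]), 'grip_force': 0.0, 'grip_width': 0.09403141932280482}
```

View pics/s0.png

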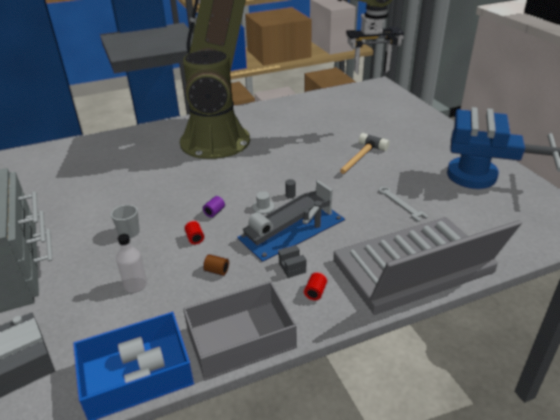

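View pics/t0.png

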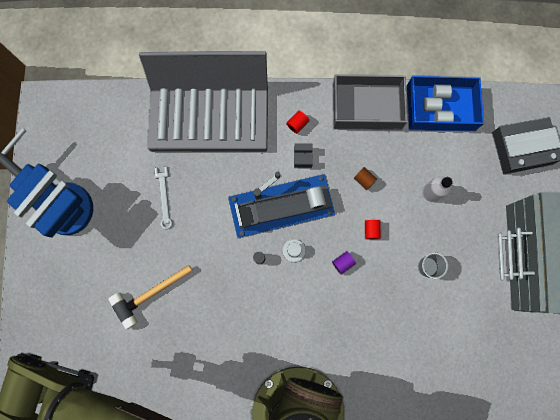

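The bush is the grey cylinder in the gutter, at scene (260,222) and top (317,197). Things it could be confused with:
- **Red:** scene (194,232) and (316,287)
- **Brown:** scene (216,264)
- **Purple:** scene (213,206)
- **Flanged sleeve:** scene (263,200)
- **Slug:** scene (290,188)
- **Grey bushes in the blue bin:** scene (140,355)

I choose the grey one lying in the gutter. Next I'll check it in a close crop and measure the gutter.

```bash
cat >> h.py <<'E'
from scipy.spatial.transform import Rotation as Ro
def _fix(c):
    c['rotation']=Ro.from_euler('xyz',c['rotation']).as_matrix() if np.size(c['rotation'])==3 else c['rotation']; return c
_s,_l=snap,load
def snap(n,f=None): return _fix(_s(n,f))
def load(n): return _fix(_l(n))
def fitrect(c,box,z,half=(60,140),off=10):
    h=cv2.cvtColor(c['pixels'],cv2.COLOR_RGB2HSV); m=cv2.inRange(h,(100,120,40),(125,255,255))
    k=np.zeros_like(m);x0,y0,x1,y1=box;k[y0:y1,x0:x1]=m[y0:y1,x0:x1]
    cs=cv2.findContours(k,cv2.RETR_EXTERNAL,cv2.CHAIN_APPROX_NONE)[0]
    pts=np.vstack([q for q in cs if cv2.contourArea(q)>15]).reshape(-1,2)
    P=onz(c,pts,z)[:,:2]
    return cv2.minAreaRect((P*1000).astype(np.float32))
E
python3 - <<'E'
from h import *
c=load('top');s=load('scene')
r=fitrect(c,(222,165,345,245),.008);print('top',r)
print('scene',fitrect(s,(230,190,352,260),.008))
B=cv2.resize(c['pixels'][150:255,215:355],None,fx=5,fy=5,interpolation=2)
A=cv2.resize(s['pixels'][170:260,230:350],None,fx=5,fy=5,interpolation=2)
cv2.imwrite('pics/c0.png',B[:,:,::-1])
E
```

```text
top ((560.856201171875, 47.59033966064453), (119.51058197021484, 278.9768981933594), 13.919401168823242)
scene ((571.6196899414062, 46.59614562988281), (116.3255615234375, 276.9806213378906), 13.376457214355469)
```

View pics/c0.png

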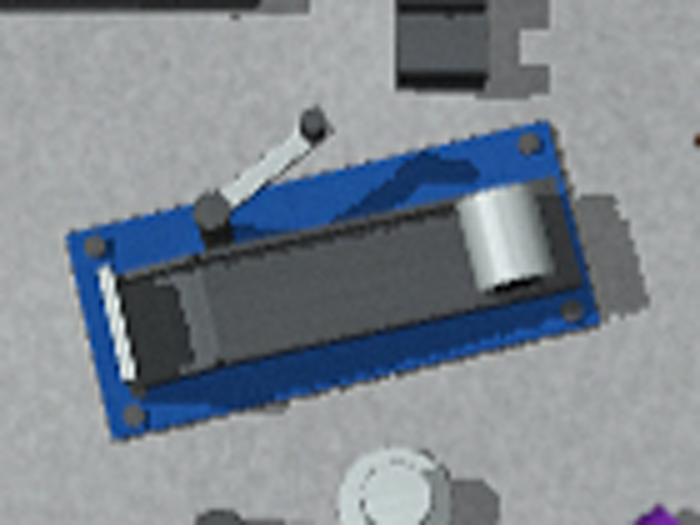

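The crop shows the bush at the low (right) end with its bore visible. The stop plate is at the left, and the keeper bar is open with its pin at crop (313,122), which is top (277.6,174.4). The gutter frame comes out at origin (0.551, 0.045) with yaw 13.9°. I'll turn the tool so that its x points uphill.

carry_out(
  plan=[
    [[0, 0, 0, 0, 0, 0.1213, 24], [0, 0, 0, 0, 0, 0.1213, 24], [0, 0, 0, 0, 0, 0.1213, 24], [0, 0, 0, 0, 0, 0.1213, 24], [0, 0, 0, 0, 0, 0.1213, 24], [0, 0, 0, 0, 0, 0.1213, 24], [0, 0, 0, 0, 0, 0.1213, 24], [0, 0, 0, 0, 0, 0.1213, 24], [0, 0, 0, 0, 0, 0.1213, 24]],
  ],
)

```text
time_s: 0.85
ee_pos: [0.1285, 0.5346, 0.2051]
eef_rot: [-3.141, 0.001, 1.808]
force: [0.5, -0.5, 0.1]
grip_width: 0.0373
grip_force: 0.0
```

carry_out(
  plan=[
    [[-35, 14, 0, 0, 0, 0, 24], [-35, 14, 0, 0, 0, 0, 24], [-35, 14, 0, 0, 0, 0, 24], [-35, 14, 0, 0, 0, 0, 24], [-35, 14, 0, 0, 0, 0, 24], [-35, 14, 0, 0, 0, 0, 24], [-35, 14, 0, 0, 0, 0, 24], [-35, 14, 0, 0, 0, 0, 24], [-35, 14, 0, 0, 0, 0, 24], [-35, 14, 0, 0, 0, 0, 24], [-35, 14, 0, 0, 0, 0, 24], [-35, 14, 0, 0, 0, 0, 24], [-35, 14, 0, 0, 0, 0, 24], [-35, 14, 0, 0, 0, 0, 24], [-35, 14, 0, 0, 0, 0, 24], [-35, 14, 0, 0, 0, 0, 24], [-35, 14, 0, 0, 0, 0, 24], [-35, 14, 0, 0, 0, 0, 24], [-35, 14, 0, 0, 0, 0, 24], [0, 0, 0, 0, 0, 0, 24]],
  ],
)

```text
time_s: 2.52
ee_pos: [0.5488, -0.051, 0.2044]
eef_rot: [-3.141, 0.0, 1.81]
force: [-0.7, -0.5, -0.9]
grip_width: 0.024
grip_force: 0.0
```

```bash
cat >> h.py <<'E'
A=np.radians(13.9);O=np.array([.5512,.0452])
def g(P):
    P=np.atleast_2d(P);d=P[:,:2]-O
    return np.round(1000*np.c_[d@[np.cos(A),np.sin(A)],d@[-np.sin(A),np.cos(A)]],1)
def w(x,y,z): return np.array([*(O+np.array([x*np.cos(A)-y*np.sin(A),x*np.sin(A)+y*np.cos(A)])/1000),z/1000])
def st():
    o=telemetry.get_obs();print('t',round(o['time_s'],2),'g',g(o['ee_pos'])[0],'z',np.round(o['ee_pos'][2]*1000,1),'rot',np.round(o['eef_rot'],3),'F',np.round(o['force'],1),'w',round(o['grip_width']*1000,1))
E
python3 - <<'E'
from h import *
c=load('top')
print('bush',g(onz(c,[(316.4,198)],.074)),'pin',g(onz(c,[(277.6,174.4)],.106)),'post',g(onz(c,[(257.4,191.4)],.071)))
st(); k=snap('wrist','w0'); print(np.round(k['origin'],3))
for n,P in dict(bush=w(0,-97,57),post=w(48,52,71),crest=w(0,65,55)).items(): print(n,proj(k,P))
E
```

```text
bush [[ -4.1 -94.2]] pin [[75.9 -7. ]] post [[51.1 55.1]]
t 2.52 g [-25.5 -92.8] z 204.4 rot [-3.141  0.     1.81 ] F [-0.7 -0.5 -0.9] w 24.0
[0.532 0.015 0.384]
bush [[306.2086276  200.75091061]]
post [[364.48877534  38.88386999]]
crest [[308.77810097  28.4210171 ]]
```

View pics/w0.png

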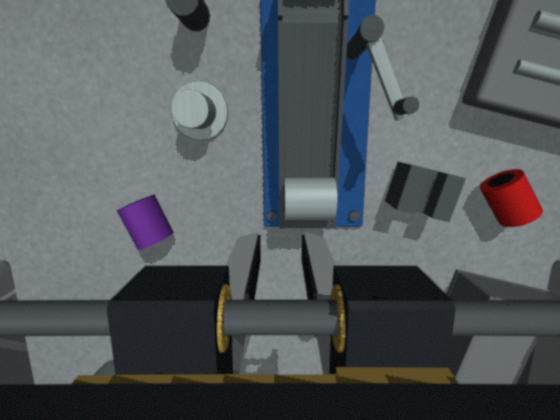

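The wrist view shows the steel bush at (310,199), the post at (371,27) and the pin at (406,105). I'll cross-check the frame from this view.

```bash
python3 - <<'E'
from h import *
k=load('wrist')
for n,p,z in [('bush',(310,199),.074),('post',(371,27),.071),('pin',(407,105),.106),('plateL-low',(265,227),.008),('plateR-low',(363,227),.008),('screwL',(272,216),.012),('screwR',(353,216),.012),('bush L end',(284,199),.057),('bush R',(336,199),.057)]:
    print(n,g(onz(k,[p],z))[0])
E
```

```text
bush [  2.3 -91.5]
post [53.1 61.4]
pin [77.5 -6.2]
plateL-low [ -45.7 -140.3]
plateR-low [  73.3 -140.6]
screwL [ -37.  -125.4]
screwR [  59.6 -125.7]
bush L end [-23.  -95.1]
bush R [ 30.8 -95.2]
```

carry_out(
  plan=[
    [[-24, 14, 0, 0, 0, 0.003, 24], [-24, 14, 0, 0, 0, 0, 24], [0, 0, 30, 0, 0, 0, 24], [0, 0, 30, 0, 0, 0, 24], [0, 0, 30, 0, 0, 0, 24], [0, 0, 20, 0, 0, 0, 24], [0, 0, 0, 0, 0, 0, 24]],
  ],
)

```text
time_s: 3.15
ee_pos: [0.5831, -0.0852, 0.0911]
eef_rot: [-3.135, -0.003, 1.812]
force: [-0.6, 0.0, 0.7]
grip_width: 0.0241
grip_force: 0.0
```

```bash
python3 - <<'E'
from h import *
st(); k=snap('wrist','w1')
E
```

```text
t 3.15 g [  -0.4 -134.2] z 91.1 rot [-3.135e+00 -3.000e-03  1.812e+00] F [-0.6  0.   0.7] w 24.1
```

View pics/w1.png

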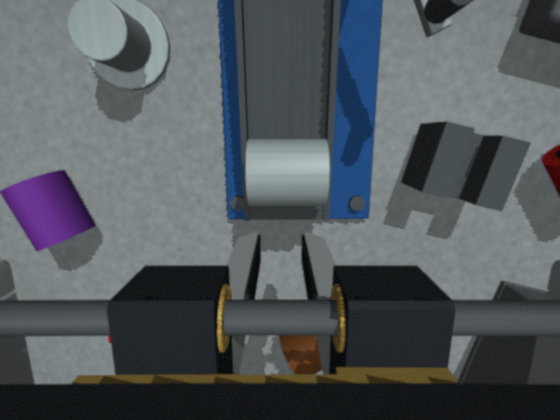

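The fingers' midline is at column 280 and the bush's centre at 287, so I shift about 4 mm in +y, back off 6 mm and descend behind the bush.

carry_out(
  plan=[
    [[-6, 4, 0, 0, 0, 0, 24], [0, 0, 20, 0, 0, 0, 24], [0, 0, 19, 0, 0, 0, 24], [0, 0, 0, 0, 0, 0, 24], [0, 0, 0, 0, 0, 0, 24]],
  ],
)

```text
time_s: 3.62
ee_pos: [0.5914, -0.0914, 0.0577]
eef_rot: [3.141, 0.0, 1.811]
force: [-0.5, 1.0, 0.9]
grip_width: 0.0241
grip_force: 0.0
```

```bash
python3 - <<'E'
from h import *
st()
E
```

```text
t 3.62 g [   6.2 -142.3] z 57.7 rot [3.141 0.    1.811] F [-0.5  1.   0.9] w 24.1
```

carry_out(
  plan=[
    [[0, -2, 9, 0, 0, 0, 24], [0, 0, 0, 0, 0, 0, 24], [4, 0, 0, 0, 0, 0, 24], [5, 0, 0, 0, 0, 0, 24], [6, 0, 0, 0, 0, 0, 24], [8, 0, -1, 0, 0, 0, 24], [8, 0, -1, 0, 0, 0, 24], [8, 0, -1, 0, 0, 0, 24], [8, 0, -1, 0, 0, 0, 24], [8, 0, -1, 0, 0, 0, 24], [8, 0, -1, 0, 0, 0, 24], [8, 0, -1, 0, 0, 0, 24], [8, 0, -1, 0, 0, 0, 24], [8, 0, -1, 0, 0, 0, 24], [8, 0, -1, 0, 0, 0, 24]],
  ],
)

```text
time_s: 4.87
ee_pos: [0.5661, 0.0013, 0.0575]
eef_rot: [-3.142, -0.0, 1.811]
force: [0.4, -2.8, 2.2]
grip_width: 0.0241
grip_force: 1.1
```

```bash
python3 - <<'E'
from h import *
st(); k=snap('wrist','w2');st()
E
```

```text
t 4.87 g [  3.9 -46.2] z 57.5 rot [-3.142 -0.     1.811] F [ 0.4 -2.8  2.2] w 24.1
t 4.92 g [  3.9 -45. ] z 57.6 rot [-3.141 -0.     1.812] F [-0.2  1.2  0.3] w 24.0
```

View pics/w2.png

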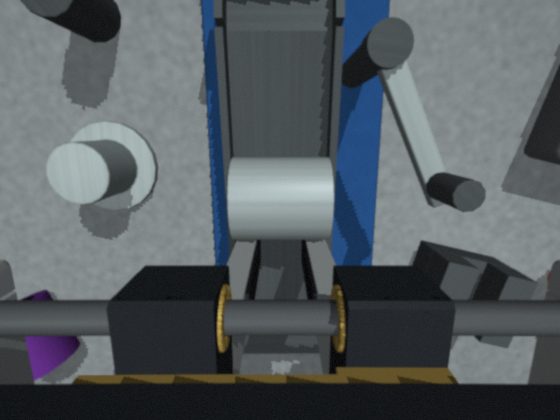

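The bush sits square against both fingertips, centred at (281,198), so I keep pushing over the crest and slow down at the end.

carry_out(
  plan=[
    [[8, 0, -1, 0, 0, 0, 24], [8, 0, -1, 0, 0, 0, 24], [8, 0, -1, 0, 0, 0, 24], [8, 0, -1, 0, 0, 0, 24], [8, 0, -1, 0, 0, 0, 24], [8, 0, -1, 0, 0, 0, 24], [8, 0, -1, 0, 0, 0, 24], [8, 0, -1, 0, 0, 0, 24], [8, 0, -1, 0, 0, 0, 24], [5, 0, 0, 0, 0, 0, 24], [4, 0, 0, 0, 0, 0, 24], [4, 0, 0, 0, 0, 0, 24], [3, 0, 0, 0, 0, 0, 24], [3, 0, 0, 0, 0, 0, 24], [0, 0, 0, 0, 0, 0, 24], [0, 0, 0, 0, 0, 0, 24], [0, 0, 0, 0, 0, 0, 24], [0, 0, 0, 0, 0, 0, 24]],
  ],
)

```text
time_s: 6.42
ee_pos: [0.5447, 0.0887, 0.0664]
eef_rot: [-3.142, -0.0, 1.811]
force: [0.7, -0.8, -0.2]
grip_width: 0.0241
grip_force: 0.0
```

```bash
python3 - <<'E'
from h import *
st(); k=snap('wrist','w3')
E
```

```text
t 6.42 g [ 4.1 43.8] z 66.4 rot [-3.142 -0.     1.811] F [ 0.7 -0.8 -0.2] w 24.1
```

View pics/w3.png

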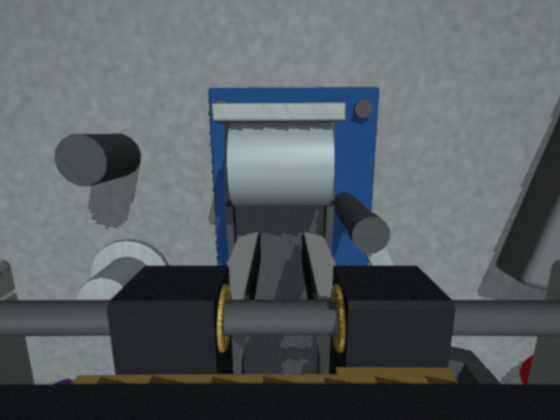

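The bush is seated against the stop plate: centre at (281,165), plate at (280,111). I raise the tool, shut the fingers, and turn so that tool x points along the keeper's mean push direction.

carry_out(
  plan=[
    [[-3, 0, -20, 0, 0, 0, 24], [0, 0, -25, 0, 0, 0, 0], [0, 0, -25, 0, 0, 0, 0], [0, 0, -20, 0, 0, 0, 0], [0, 0, 0, 0, 0, -0.1124, 0], [0, 0, 0, 0, 0, -0.1124, 0], [0, 0, 0, 0, 0, -0.1124, 0], [0, 0, 0, 0, 0, -0.1124, 0], [0, 0, 0, 0, 0, -0.1124, 0], [0, 0, 0, 0, 0, -0.1124, 0], [0, 0, 0, 0, 0, -0.1124, 0], [0, 0, 0, 0, 0, -0.1124, 0], [0, 0, 0, 0, 0, -0.1124, 0], [-29, -1, 0, 0, 0, 0, 0], [-29, -1, 0, 0, 0, 0, 0], [-29, -1, 0, 0, 0, 0, 0], [-29, -2, 0, 0, 0, 0, 0], [0, 0, 0, 0, 0, 0, 0], [0, 0, 0, 0, 0, 0, 0]],
  ],
)

```text
time_s: 8.05
ee_pos: [0.6542, 0.0442, 0.1554]
eef_rot: [-3.141, -0.001, 2.822]
force: [-0.6, 0.3, -1.1]
grip_width: 0.0004
grip_force: 0.0
```

```bash
python3 - <<'E'
from h import *
k=load('wrist');print('post from w3',g(onz(k,[(368,233)],.071)))
st(); k=snap('wrist','w4');print(proj(k,[w(51,54,71),w(76,-8,106)]))
E
```

```text
post from w3 [[52.9 54.2]]
t 8.05 g [ 99.7 -25.7] z 155.4 rot [-3.141e+00 -1.000e-03  2.822e+00] F [-0.6  0.3 -1.1] w 0.4
[[334.15169364 109.27973641]
 [284.38777988 185.22453894]]
```

View pics/w4.png

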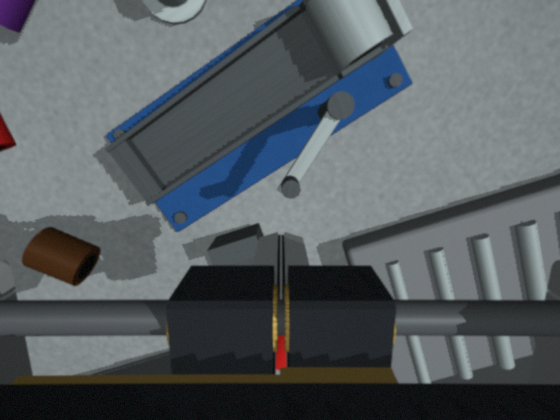

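The post top is at (341,105), the pin top at (291,187) and the fingertips near (281,240).

```bash
python3 - <<'E'
from h import *
k=load('wrist')
po=g(onz(k,[(341,105)],.071))[0];pi=g(onz(k,[(291,187)],.106))[0]
print(po,pi,np.hypot(*(po-pi)))
d=pi-po; ph=np.arctan2(-d[0],-d[1]); print('phi',ph,'keeper',ph+.6)
a=2.822-A-0; xt=np.array([np.cos(a),np.sin(a)]); yt=np.array([np.sin(a),-np.cos(a)])
print(xt,yt)
P=np.array([52.7,54.3])
f=np.linspace(ph,np.pi/2,15)
T=np.c_[P[0]-70*np.sin(f),P[1]-70*np.cos(f)]-15*xt
print('start offset tool', (T[0]-[99.7,-25.7])@np.c_[xt,yt])
D=np.diff(T,axis=0); print(np.round(D@np.c_[xt,yt],1).tolist()); print(T[-1])
E
```

```text
[51.1 60.1] [79.6 -4.7] 70.79046545969308
phi -0.41435171554801703 keeper 0.18564828445198295
[-0.84608796  0.5330433 ] [0.5330433  0.84608796]
start offset tool [9.40983985 3.44180835]
[[6.1, -7.8], [7.2, -6.9], [8.1, -5.8], [8.8, -4.6], [9.4, -3.3], [9.7, -1.9], [9.9, -0.5], [9.9, 0.9], [9.7, 2.2], [9.2, 3.6], [8.6, 4.9], [7.9, 6.0], [6.9, 7.1], [5.9, 8.0]]
[-4.60868061 46.30435043]
```

carry_out(
  plan=[
    [[0, 5, 20, 0, 0, 0, 0], [0, 0, 25, 0, 0, 0, 0], [0, 0, 21, 0, 0, 0, 0], [0, 0, 0, 0, 0, 0, 0], [5, 0, 0, 0, 0, 0, 0], [6, 0, 0, 0, 0, 0, 0], [6, -8, 0, 0, 0, 0, 0], [7, -7, 0, 0, 0, 0, 0], [8, -6, 0, 0, 0, 0, 0], [9, -5, 0, 0, 0, 0, 0], [9, -3, 0, 0, 0, 0, 0], [0, 0, 0, 0, 0, 0, 0], [0, 0, 0, 0, 0, 0, 0]],
  ],
)

```text
time_s: 9.18
ee_pos: [0.5992, 0.038, 0.0923]
eef_rot: [3.141, 0.002, 2.823]
force: [-0.4, -0.3, 0.2]
grip_width: 0.0004
grip_force: 0.0
```

```bash
python3 - <<'E'
from h import *
st(); k=snap('wrist','w5')
E
```

```text
t 9.18 g [ 44.9 -18.6] z 92.3 rot [3.141e+00 2.000e-03 2.823e+00] F [-0.4 -0.3  0.2] w 0.4
```

View pics/w5.png

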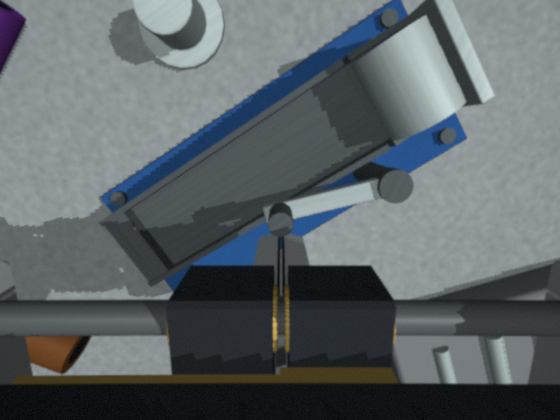

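The pin is at (280,217), centred on the fingertips, and the bar is following. The bush is still seated, so I continue round the arc.

carry_out(
  plan=[
    [[10, -2, 0, 0, 0, 0, 0], [10, 0, 0, 0, 0, 0, 0], [10, 1, 0, 0, 0, 0, 0], [10, 2, 0, 0, 0, 0, 0], [9, 4, 0, 0, 0, 0, 0], [9, 5, 0, 0, 0, 0, 0], [8, 6, 0, 0, 0, 0, 0], [0, 0, 0, 0, 0, 0, 0], [0, 0, 0, 0, 0, 0, 0]],
  ],
)

```text
time_s: 9.98
ee_pos: [0.5413, 0.0742, 0.0906]
eef_rot: [3.141, 0.0, 2.824]
force: [-0.3, 0.9, 0.2]
grip_width: 0.0006
grip_force: 0.0
```

```bash
python3 - <<'E'
from h import *
st(); k=snap('wrist','w6')
E
```

```text
t 9.98 g [-2.6 30.6] z 90.6 rot [3.141 0.    2.824] F [-0.3  0.9  0.2] w 0.6
```

View pics/w6.png

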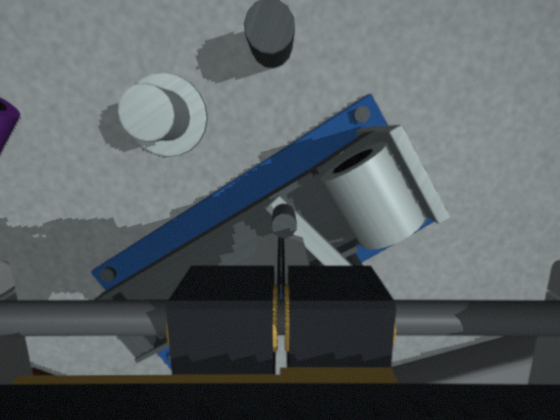

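The pin is at (284,218) with about 0.23 rad left, so I finish gently against the stop.

carry_out(
  plan=[
    [[3.5, 4, 0, 0, 0, 0, 0], [3.5, 4, 0, 0, 0, 0, 0], [3, 4, 0, 0, 0, 0, 0], [3, 4, 0, 0, 0, 0, 0], [2, 2, 0, 0, 0, 0, 0], [0, 0, 0, 0, 0, 0, 0], [0, 0, 0, 0, 0, 0, 0]],
  ],
)

```text
time_s: 10.62
ee_pos: [0.5345, 0.0927, 0.0907]
eef_rot: [-3.138, 0.006, 2.823]
force: [13.7, -23.2, -5.8]
grip_width: 0.0006
grip_force: 11.2
```

```bash
python3 - <<'E'
from h import *
st()
E
```

```text
t 10.62 g [-4.8 50.2] z 90.7 rot [-3.138  0.006  2.823] F [ 13.7 -23.2  -5.8] w 0.6
```

27 N of resistance means the bar is at its stop. I back off, rise clear and look.

carry_out(
  plan=[
    [[-6, -3, 0, 0, 0, 0, 0], [-6, -8, 0, 0, 0, 0, 0], [0, 0, -20, 0, 0, 0, 0], [0, 0, -30, 0, 0, 0, 0], [-10, -20, -30, 0, 0, 0, 0], [-10, -30, -10, 0, 0, 0, 0], [0, 0, 0, 0, 0, 0, 0], [0, 0, 0, 0, 0, 0, 0]],
  ],
)

```text
time_s: 11.28
ee_pos: [0.544, 0.0265, 0.1809]
eef_rot: [3.141, 0.001, 2.821]
force: [-0.7, 0.7, 0.4]
grip_width: 0.0002
grip_force: 0.0
```

```bash
python3 - <<'E'
from h import *
st(); k=snap('wrist'); t=snap('top'); s=snap('scene')
a=cv2.resize(k['pixels'],(400,300));b=cv2.resize(t['pixels'][150:255,215:355],(400,300),interpolation=2);c=cv2.resize(s['pixels'][165:270,220:360],(400,300),interpolation=2)
cv2.imwrite('pics/f0.png',np.vstack([np.hstack([a,b]),np.hstack([c,c*0])])[:,:,::-1])
E
```

```text
t 11.28 g [-11.4 -16.4] z 180.9 rot [3.141e+00 1.000e-03 2.821e+00] F [-0.7  0.7  0.4] w 0.2
```

View pics/f0.png

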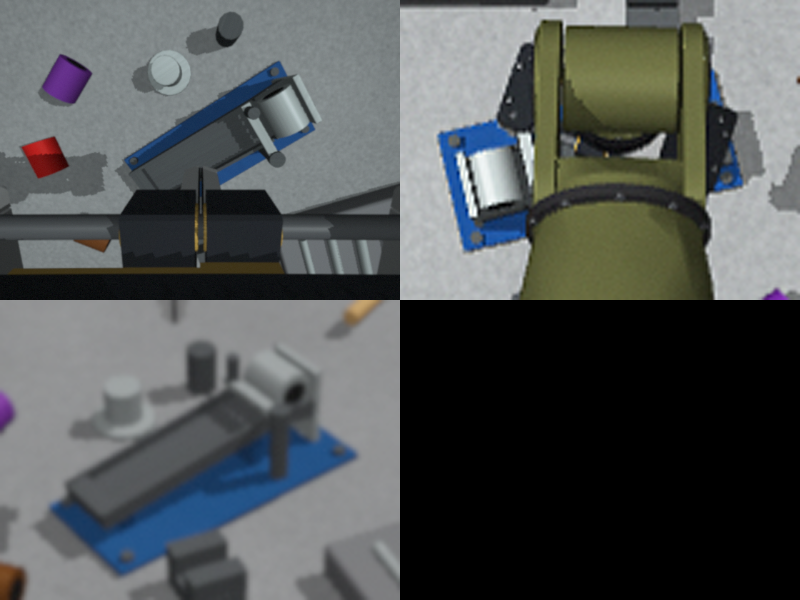

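The bush lies against the stop plate (upper left panel, (280,112)). The bar runs from the post (277,159) to the pin (254,113) across the gutter, and the tool is clear. I'll check the bar's angle with numbers.

```bash
python3 - <<'E'
from h import *
k=load('wrist')
po=g(onz(k,[(277*1.4,159*1.4)],.071))[0];pi=g(onz(k,[(254*1.4,113*1.4)],.106))[0];d=pi-po
print(po,pi,'keeper',.6+np.arctan2(-d[0],-d[1]))
E
```

```text
[55.1 59. ] [-19.6  57.5] keeper 2.1507187037813726
```

```bash
python3 -c "
from station import ctrl
print(ctrl.hand_in())"
```

```text
the job is handed in; nothing more can be done
None
```

The bush is seated in the hollow against the stop plate, the keeper bar is square across the gutter behind it (measured 2.15 rad, stop at 2.17), and the job was handed in at about 11 s of the 50 s allowed.

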